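# Set out two cask samples for comparison

## Robot

A 7-joint arm with a two-finger parallel gripper is mounted at the origin on the work surface. World frame = base frame: x ahead of the robot, y to its left, z up, the work surface at z = 0. Lengths are in m, angles in rad, forces in N, time in s.
With the tool pointing down it reaches from about 0.4 to 0.9 m from the base axis. Payload 5.6 kg.
Tool frame: the origin (TCP) lies midway between the tips of the shut fingers; the grasp point (between the pads) lies ctrl.grip_depth behind it (ctrl.grip_depth is the distance from the TCP to the grasp point, in m); x points along the fingers, y is the direction in which the jaws open and shut, and the axes are right-handed (so a half turn about x gives the same grasp; the last joint's range is limited). The gripper opens to 92 mm and grips with 3 to 60 N. Pads are 20 mm wide; open, the fingers measure 128 mm over their backs; the gripper's body (75 mm by 189 mm) begins 69 mm behind the grasp point.
Start: joints at [-0.043, 0.468, -0.012, 1.603, 0.006, 1.071, -0.056], TCP at [0.65, -0, 0.215] pointing down, gripper open.
Joint ranges: [-2.53, 2.53], [-0.31, 2.02], [-1.57, 1.55], [0.28, 2.44], [-1.29, 4.43], [0.15, 1.84], [-2.92, 2.92]. Speed limits (rad/s): [2.57, 2.57, 3.14, 3.14, 3.14, 3.14, 3.14].

## Interface

Orientations are given as a unit quaternion [x, y, z, w].
In Python, from workcell import ctrl, viewer gives the robot as it stands. The module is installed in compiled form; this text tells all that it offers.
- The arm moves only by the tool send_rows, never from a script. Its argument "series" is a list of rows, each an object with "slide": the shift along the tool's x, y, z in m, a list of three; "turn": the turn about the tool's x in rad. A call has 1 to 12 rows; each row is the pose to reach, as a shift and turn from the pose measured when the call began, along the tool's axes at that moment; what a row does not reach only later rows make up. A row lasts 1/8 s, in which the tool goes at most 62.5 mm and 10.7 degrees, less where a joint would pass 70% of its speed; a pose out of reach is approached as far as the arm can. A call with a gripper value outside its range is refused whole. "fingers" is the opening, from -1 (shut) to 1 (fully open), set as the call begins (left out, the last holds). The fingers move at their own pace and stop on an object; "grip_force" is the grip in N (left out, the last holds). Time passes only in rows, so rows that repeat a pose let the fingers close. It gives the time, the measured TCP pose, the force and the opening at its end, in the units of the state.
- ctrl.read_state(): the state, without advancing time (a new reading comes with each control period).
- viewer.get_image(name): name is "scene" or "side" or "wrist"; returns (picture, depth): 400x640x3 uint8, red, green, blue; 400x640 float32, m along the optical axis (not along the pixel's ray), 0 where there is no reading.
- viewer.camera_info(name): a dict with "vfov" (degrees; the focal length in pixels is half the picture's height over the tangent of half this angle, whatever the lens; pixels are square), "cx", "cy" (the principal point, pixels), "position" and "attitude" of the camera in the world. Camera axes: x right, y up, looking along -z (the intrinsics and any distortion apply to the point x, -y, -z); pixel columns grow to the right and rows downward; lengths in m; the calibration is good to about 2 mm. The wrist camera is an equidistant fisheye: a pixel r from the principal point sees the ray r / f radians off the axis. A picture is of the moment at which its call begins: read the wrist's pose just before it. camera_info takes no time and is no camera call; for the wrist camera it gives the pose at the moment of the call.
- ctrl.close_job(): hands the job in, once; it reports no verdict.
The state is a dict: "time_s": time; "q": joint angles; "qvel": joint speeds; "joint_torque": joint torques, N m; "position": TCP position; "ee_rot": TCP orientation; "force": force on the tool from outside, world axes, zero at the start; "ft_torque": the same for the moment, N m; "finger_gap": finger opening in m.
Only numpy, scipy, OpenCV 4.12 (cv2) and the standard library are available. Lean on these libraries where they do the work, as an engineer would, in place of code of your own. Each camera call takes 0.05 s, during which the arm holds its last target. There are 200 camera calls.

## Task

Set the bench for comparing the red and the blue cask: stand the red-capped sample bottle in front of the tap of the cask with the red heads and bung, and the blue-capped bottle in front of the blue one's, each in line with its cask and with its centre about 8 cm out from the tip of the tap. Stand the tasting glass upright midway between the two bottles, in the same row, and then set the domed steel cover on it, dome down as it lies, so that it cups centred and level in the mouth of the glass. Knock nothing over, leave the jug, the mallet and the white bung where they are, and let go of everything.

Things in the scene. Friction and masses are not known exactly. Their poses are not given: they have to be found in the camera images.
- cask_red_tap (a point): Tip of the brass tap of a fixed one-litre cask (red heads, red bung on top) lying on a stillage, 125 mm across, 170 mm long, axis along x, top with bung 167 mm above the bench. The tip is 60 mm above the bench, 40 mm in front of the head's rim; the tap's key stands 29 mm higher. -x points straight out in front towards the robot, y left as the robot sees it, z up
- cask_blue_tap (a point): Tip of the brass tap of a fixed one-litre cask (blue heads, blue bung on top) lying on a stillage, 125 mm across, 170 mm long, axis along x, top with bung 167 mm above the bench. The tip is 60 mm above the bench, 40 mm in front of the head's rim; the tap's key stands 29 mm higher. -x points straight out in front towards the robot, y left as the robot sees it, z up
- cask_plain_tap (a point): The same point of the third cask, of the same size and make (bare pale wood heads, black bung on top), which is not sampled today. The three casks lie parallel side by side, 200 mm from axis to axis, in any order, with their taps in one row
- red_bottle_mid (a point): Loose amber glass sample bottle with a red cap and a red stripe round its blank white label; round, upright, 48 mm across, 100 mm high over the cap, straight-sided up to 72 mm (grip it 52 to 68 mm up), cap 29 mm across; 0.16 kg. This point is on its axis, half-way up (50 mm above its base); z up
- blue_bottle_mid (a point): Loose amber glass sample bottle with a blue cap and a blue stripe round its blank white label; round, upright, 48 mm across, 100 mm high over the cap, straight-sided up to 72 mm (grip it 52 to 68 mm up), cap 29 mm across; 0.16 kg. This point is on its axis, half-way up (50 mm above its base); z up
- glass_mid (a point): Loose clear tasting glass: foot 54 mm across, short stem, tulip bowl, 105 mm high. The belly is 58 mm across, straight-sided from 59 to 79 mm up (grip it there, 66 mm up); it narrows to a mouth 47 mm across outside, 41 mm inside; 0.12 kg. This point is on its axis, half-way up (52.5 mm above its base); z up
- cover_mid (a point): Loose domed steel glass cover, no knob: a shallow dish 60 mm across the rim, 14.5 mm high, 3 mm wall, lying dome down, hollow side up; 0.05 kg. Grip it across the rim from outside. Point on its axis, 7 mm above its underside; z up out of the hollow. Dome down in the mouth of the glass its underside rests 99 to 100 mm above the bench
- jug: Steel water jug (bystander), 80 mm across, 100 mm high, with a handle at its own +y side. Loose; leave it alone. Origin at the centre of its underside
- mallet: Wooden bung mallet (bystander), standing on its head (60 mm across, 80 mm high), the 190 mm handle sticking out level along its own +x, 40 mm up. Loose; leave it alone. Origin at the centre of the head's underside
- spare_bung: White silicone bung (bystander), 42 mm across the top, 30 mm high. Loose; leave it alone. Origin at the centre of its underside

How it is judged:
At the end, for the whole second after the job is handed in: Bottles and glass upright on the bench, centres 60 to 100 mm out from the tap row; each bottle within 15 mm of its own cask's line; glass at most 122 mm from either bottle (222 if the plain cask lies between); cover level in the glass's mouth within 7 mm of centre; all let go, at rest (x of red_bottle_mid in the frame of cask_red_tap between -0.1 and -0.06 m and y of red_bottle_mid in the frame of cask_red_tap between -0.015 and 0.015 m and x of blue_bottle_mid in the frame of cask_blue_tap between -0.1 and -0.06 m and y of blue_bottle_mid in the frame of cask_blue_tap between -0.015 and 0.015 m and x of glass_mid in the frame of cask_red_tap between -0.1 and -0.06 m and ((horizontal distance between cask_red_tap and cask_blue_tap below 0.3 m and horizontal distance between glass_mid and red_bottle_mid below 0.122 m and horizontal distance between glass_mid and blue_bottle_mid below 0.122 m) or (horizontal distance between cask_red_tap and cask_blue_tap above 0.3 m and horizontal distance between glass_mid and red_bottle_mid below 0.222 m and horizontal distance between glass_mid and blue_bottle_mid below 0.222 m)) and height (world z) of red_bottle_mid between 0.046 and 0.054 m and height (world z) of blue_bottle_mid between 0.046 and 0.054 m and height (world z) of glass_mid between 0.0485 and 0.0565 m and angle between each of red_bottle_mid, blue_bottle_mid, glass_mid's own z axis and vertical below 0.08 rad and horizontal distance between cover_mid and glass_mid below 0.007 m and angle between cover_mid's own z axis and vertical below 0.12 rad and height (world z) of cover_mid between 0.1 and 0.112 m and linear speed of each of red_bottle, blue_bottle, glass, cover below 0.02 m/s); the robot touches nothing.
It fails at once if the jug is knocked over or shifted by more than 20 mm (distance of jug from where it was at the start of the episode above 0.02 m or angle between jug's own z axis and vertical above 0.5 rad).
It fails at once if the mallet is knocked over or shifted by more than 20 mm (distance of mallet from where it was at the start of the episode above 0.02 m or angle between mallet's own z axis and vertical above 0.5 rad).
It fails at once if the white bung is knocked over or shifted by more than 20 mm (distance of spare_bung from where it was at the start of the episode above 0.02 m or angle between spare_bung's own z axis and vertical above 0.5 rad).
It fails at once if a bottle, the glass or the cover is tipped over (angle between any of red_bottle_mid, blue_bottle_mid, glass_mid, cover_mid's own z axis and vertical above 0.7 rad).
It also fails if it takes over 96 s, if anything falls off the work surface, if the arm or the gripper's body presses on something with over 40 N, if the wrist force passes 120 N, or if a joint passes its speed limit or range.

## Working session

There is one attempt and no reset: what is moved stays moved. The work goes in short steps, Python scripts to look and compute and a tool call to move; the robot and the scene stay as the last step left them, time stands still between calls to the robot, and variables do not carry over. Pictures are saved under pics/ and viewed, about 12 in all and at most 16, crops included, and the job is handed in when it is done.

Besides the shell and the picture viewer there is one more tool, called after "Emit:" in YAML: its name, and indented under it one key for each argument. send_rows: Moves the arm, as the interface text tells. Its arguments: {"type":"object","properties":{"series":{"type":"array","items":{"type":"object","properties":{"slide":{"type":"array","items":{"type":"number"}},"turn":{"type":"number"}}}},"fingers":{"type":"number"},"grip_force":{"type":"number"}},"required":["series"]}

```bash
mkdir -p pics; cat > h.py <<'E'
import numpy as np, cv2
from scipy.spatial.transform import Rotation as R
from workcell import ctrl, viewer
def snap(n,fn):
    ci=viewer.camera_info(n); im,d=viewer.get_image(n)
    cv2.imwrite(f'pics/{fn}.png',im[:,:,::-1]); np.savez(f'pics/{fn}.npz',im=im,d=d,**{k:np.array(v) for k,v in ci.items()}); return im,d,ci
def cloud(fn):
    z=np.load(f'pics/{fn}.npz'); d=z['d']; f=200/np.tan(np.radians(z['vfov'])/2)
    v,u=np.mgrid[0:400,0:640]; P=np.stack([(u-z['cx'])/f*d,-(v-z['cy'])/f*d,-d],-1)
    q=z['attitude']; M=R.from_quat(q).as_matrix() if q.size==4 else q
    return P@M.T+z['position'],z['im'],d
E
python3 - <<'E'
from h import *
s=ctrl.read_state(); print({k:np.round(v,3) for k,v in s.items()}, ctrl.grip_depth)
for n in('scene','side','wrist'): 
    im,d,ci=snap(n,n+'0'); print(n,ci)
E
```

```text
{'time_s': np.float64(0.0), 'q': array([-0.043,  0.468, -0.012,  1.604,  0.006,  1.071, -0.056]), 'qvel': array([-0.001, -0.   ,  0.   ,  0.001, -0.001, -0.001, -0.   ]), 'joint_torque': array([-0.0000e+00, -5.2057e+01, -1.3000e-02, -2.4375e+01, -5.7000e-02,
        1.7000e-02,  0.0000e+00]), 'position': array([ 0.649, -0.   ,  0.214]), 'ee_rot': array([-0.5, -0.5,  0.5, -0.5]), 'force': array([ 0.006, -0.111,  0.058]), 'ft_torque': array([ 0.016, -0.009,  0.061]), 'finger_gap': np.float64(0.092)} 0.0187
scene {'vfov': 44.95091756732239, 'cx': 315.25057008114544, 'cy': 198.60398980746257, 'position': array([1.23504498, 0.19377728, 1.26164116]), 'attitude': array([0.15636361, 0.21496917, 0.77011265, 0.57988377])}
side {'vfov': 44.63818419585405, 'cx': 318.97351160435124, 'cy': 204.77112675712593, 'position': array([ 0.39211895, -0.76160625,  1.03472313]), 'attitude': array([ 0.32910399, -0.03899586, -0.08474054,  0.9396749 ])}
wrist {'vfov': 65.70646984690485, 'cx': 318.74276816430034, 'cy': 201.2167756101187, 'position': array([0.64936105, 0.07616917, 0.38331332]), 'attitude': array([-1.35863380e-01,  1.00932715e-03, -2.16067638e-04,  9.90727044e-01])}
```

View pics/scene0.png

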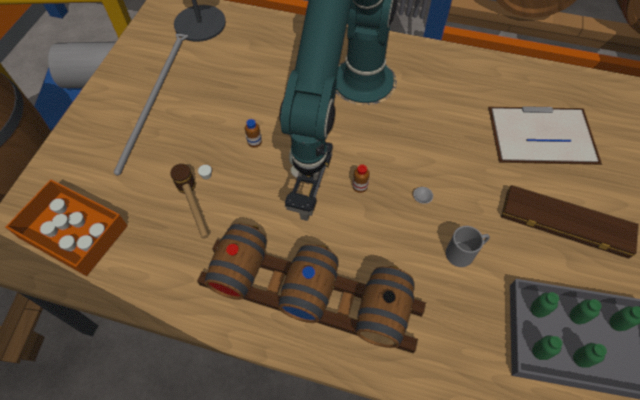

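View pics/side0.png

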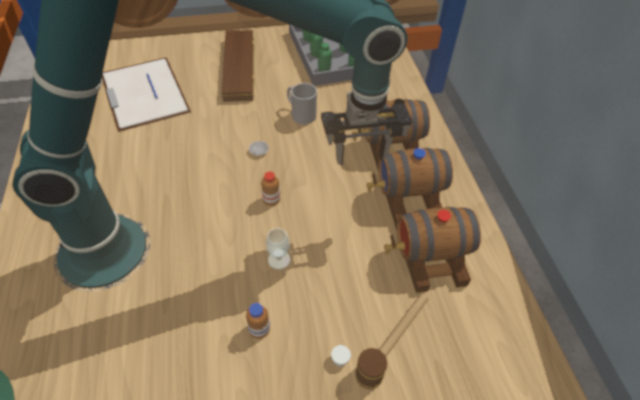

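The casks, seen from the robot, run red (right, -y), blue (middle), plain (left). Side view: red cap (270,177), blue cap (257,310), glass (279,248), cover (258,149), mallet (371,365), white bung (341,355), jug (303,103). Red tap is near (397,245) and blue tap near (375,183).

```bash
cat > m.py <<'E'
from h import *
import sys
def cl(cond,P,name):
    p=P[cond]; 
    if len(p): print(name,len(p),'med',np.median(p,0).round(4),'lo',np.percentile(p,2,0).round(4),'hi',np.percentile(p,98,0).round(4))
E
python3 - <<'E'
from m import *
for fn,boxes in {'side0':dict(redb=(255,165,285,210),glass=(262,225,296,272),blueb=(243,300,274,342),cover=(245,140,270,160),mallet=(350,290,430,390),bung=(328,343,352,366),jug=(280,82,322,126),redcask=(385,205,485,265),bluecask=(370,148,455,200)),
 'scene0':dict(redb=(350,160,372,195),blueb=(243,117,265,150),cover=(410,183,436,205),redcask=(205,225,270,300),bluecask=(280,245,340,322),plain=(355,265,415,345),mallet=(168,160,212,240),bung=(196,163,214,181),jug=(445,225,490,268))}.items():
    P,im,d=cloud(fn); hsv=cv2.cvtColor(im,cv2.COLOR_RGB2HSV).astype(int)
    m=(d>0)&(abs(P[...,2])<.008); print(fn,'bench',np.median(P[m][:,2]))
    red=((hsv[...,0]<6)|(hsv[...,0]>174))&(hsv[...,1]>180)&(hsv[...,2]>90); blu=(abs(hsv[...,0]-112)<10)&(hsv[...,1]>150)
    for k,(a,b,c,e) in boxes.items():
        M=np.zeros_like(m); M[b:e,a:c]=1; M&=d>0
        z=P[...,2]
        cl(M&(z>.008)&(z<.25),P,k)
        if k in('redb','blueb'): cl(M&(z>.08),P,k+' cap')
        if k in('redcask','bluecask','plain'): cl(M&(z>.13),P,k+' bung/top'); 
        if k=='redcask': cl(M&red&(z>.15),P,k+' redbung')
        if k=='bluecask': cl(M&blu&(z>.15),P,k+' bluebung')
        if k in('redcask','bluecask') : cl(M&(z<.1)&(z>.03)&(P[...,0]<(P[M&(z>.1)][:,0].min()-.015)),P,k+' tap')
E
```

```text
side0 bench -0.0003880659830253208
redb 516 med [0.436  0.0773 0.0678] lo [0.4141 0.0672 0.0104] hi [0.4591 0.1025 0.101 ]
redb cap 151 med [0.4368 0.0862 0.0961] lo [0.4212 0.0736 0.0802] hi [0.4542 0.1043 0.1019]
glass 630 med [ 0.4305 -0.1164  0.0803] lo [ 0.4051 -0.1331  0.0088] hi [ 0.4554 -0.0782  0.1057]
blueb 653 med [ 0.364  -0.2923  0.0753] lo [ 0.3419 -0.3034  0.0111] hi [ 0.3859 -0.2677  0.1013]
blueb cap 233 med [ 0.3637 -0.2842  0.0974] lo [ 0.3473 -0.2968  0.0802] hi [ 0.3798 -0.2673  0.1024]
cover 112 med [0.4233 0.2951 0.0117] lo [0.3964 0.2576 0.0084] hi [0.4499 0.3121 0.018 ]
mallet 1776 med [ 0.596  -0.411   0.0513] lo [ 0.5515 -0.4541  0.0136] hi [ 0.7384 -0.2892  0.0824]
bung 308 med [ 0.5267 -0.3819  0.0296] lo [ 0.5088 -0.3988  0.0131] hi [ 0.5449 -0.3615  0.0335]
jug 1004 med [0.5778 0.394  0.065 ] lo [0.5401 0.3747 0.011 ] hi [0.6204 0.474  0.1009]
redcask 4565 med [ 0.788  -0.182   0.1308] lo [ 0.7003 -0.2175  0.0231] hi [ 0.8855 -0.0263  0.1652]
redcask bung/top 2309 med [ 0.7993 -0.1703  0.1458] lo [ 0.7252 -0.2029  0.1312] hi [ 0.8865 -0.1171  0.1668]
re
[... 1605 characters left out ...]
131 ] hi [0.8955 0.0909 0.1681]
bluecask bluebung 96 med [0.813  0.0435 0.1677] lo [0.8004 0.0314 0.1636] hi [0.826  0.0553 0.1721]
bluecask tap 15 med [0.6912 0.0504 0.0705] lo [0.6867 0.0398 0.0618] hi [0.7039 0.0639 0.0903]
plain 3960 med [0.836  0.2421 0.1415] lo [0.7397 0.1716 0.0315] hi [0.9031 0.3165 0.1672]
plain bung/top 2649 med [0.8283 0.2437 0.1473] lo [0.7402 0.1983 0.1311] hi [0.9021 0.2901 0.1681]
mallet 1070 med [ 0.6036 -0.3923  0.0499] lo [ 0.5164 -0.4452  0.013 ] hi [ 0.7397 -0.2848  0.0837]
bung 145 med [ 0.529  -0.3755  0.0294] lo [ 0.5088 -0.3951  0.0122] hi [ 0.5455 -0.3591  0.0349]
jug 1117 med [0.5771 0.4193 0.0626] lo [0.542  0.3778 0.0093] hi [0.6201 0.471  0.1035]
```

View pics/wrist0.png

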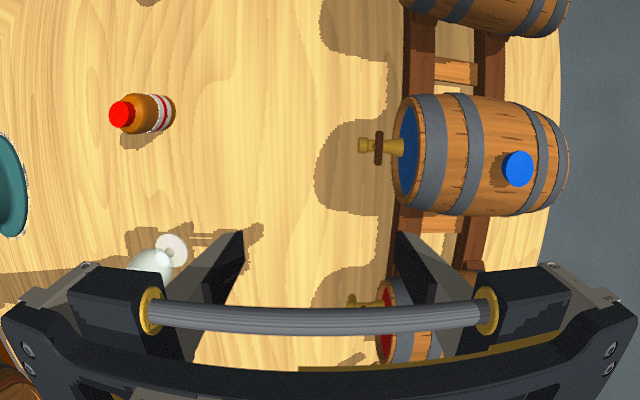

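Wrist view: the red bottle's cap is at (122,115), the blue tap tip at (362,145), and the glass is partly hidden at (155,265). The row is turned slightly: from the bungs, row yaw is about -0.037 rad. I'll refine the object centres next.

```bash
cat > c.py <<'E'
from m import *
def top(fn,c,r,zlo,zhi):
    P,im,d=cloud(fn); m=(d>0)&(np.hypot(P[...,0]-c[0],P[...,1]-c[1])<r)&(P[...,2]>zlo)&(P[...,2]<zhi)
    p=P[m][:,:2].astype(np.float32)
    if len(p)<5: return None
    (x,y),rr=cv2.minEnclosingCircle(p); return len(p),p.mean(0).round(4),np.round([x,y,rr],4)
E
python3 - <<'E'
from c import *
print(R.from_quat(ctrl.read_state()['ee_rot']).as_matrix().round(3))
for fn in('side0','scene0'):
    print(fn,'red',top(fn,(.438,.093),.04,.096,.12),'blue',top(fn,(.366,-.278),.04,.096,.12),'glass',top(fn,(.43,-.107),.05,.1,.12),'cover',top(fn,(.422,.285),.05,.009,.03),
    'rb',top(fn,(.806,-.157),.03,.164,.18),'bb',top(fn,(.813,.042),.03,.164,.18),'pb',top(fn,(.82,.243),.03,.164,.18))
E
```

```text
[[-0.001  1.    -0.   ]
 [-0.    -0.    -1.   ]
 [-1.    -0.001  0.   ]]
side0 red (77, array([0.4366, 0.0912], dtype=float32), array([0.4359, 0.0918, 0.0154])) blue (135, array([ 0.363 , -0.2794], dtype=float32), array([ 0.3626, -0.2791,  0.0154])) glass (102, array([ 0.4304, -0.1089], dtype=float32), array([ 0.4317, -0.106 ,  0.0253])) cover (99, array([0.4227, 0.2889], dtype=float32), array([0.4237, 0.2834, 0.0317])) rb (112, array([ 0.8073, -0.157 ], dtype=float32), array([ 0.8077, -0.1571,  0.0165])) bb (77, array([0.8131, 0.0436], dtype=float32), array([0.8128, 0.0443, 0.0162])) pb (44, array([0.8213, 0.2453], dtype=float32), array([0.821 , 0.2427, 0.0156]))
scene0 red (69, array([0.4365, 0.0932], dtype=float32), array([0.4359, 0.0936, 0.0148])) blue (56, array([ 0.3629, -0.2771], dtype=float32), array([ 0.363 , -0.2781,  0.0149])) glass None cover (154, array([0.4192, 0.2861], dtype=float32), array([0.4249, 0.2897, 0.0344])) rb (101, array([ 0.8064, -0.1545], dtype=float32), array([ 0.8058, -0.154 ,  0.0165])) bb (113, array([0.813 , 0.0446], dtype=float32), array([0.8126, 0.0447, 0.0159])) pb (130, array([0.8195, 0.2442], dtype=float32), array([0.8192, 0.2441, 0.0159]))
```

Emit:
send_rows:
  series:
    - {"slide": [0, -0.04, -0.018]}
    - {"slide": [0, -0.09, -0.04]}
    - {"slide": [0, -0.14, -0.062]}
    - {"slide": [0, -0.18, -0.08]}
    - {"slide": [0, -0.205, -0.09]}
    - {"slide": [0, -0.213, -0.0926]}
    - {"slide": [0, -0.213, -0.0926]}
    - {"slide": [0.04, -0.213, -0.0926]}
    - {"slide": [0.09, -0.213, -0.0926]}
    - {"slide": [0.135, -0.213, -0.0926]}
    - {"slide": [0.165, -0.213, -0.0926]}
    - {"slide": [0.173, -0.213, -0.0926]}
  fingers: 1
  grip_force: 20

```text
invalid input at $.series[0]: expected keys slide, turn
```

```bash
python3 - <<'E'
from c import *
snap('scene','scene1')
for fn in('scene1',): print('glass',top(fn,(.43,-.107),.05,.1,.12))
print(ctrl.read_state()['position'])
E
```

```text
glass None
[ 6.49675941e-01 -3.61995347e-05  2.14017037e-01]
```

Emit:
send_rows:
  series:
    - {"slide": [0, -0.04, -0.018], "turn": 0}
    - {"slide": [0, -0.09, -0.04], "turn": 0}
    - {"slide": [0, -0.14, -0.062], "turn": 0}
    - {"slide": [0, -0.18, -0.08], "turn": 0}
    - {"slide": [0, -0.205, -0.09], "turn": 0}
    - {"slide": [0, -0.213, -0.0926], "turn": 0}
    - {"slide": [0, -0.213, -0.0926], "turn": 0}
    - {"slide": [0.04, -0.213, -0.0926], "turn": 0}
    - {"slide": [0.09, -0.213, -0.0926], "turn": 0}
    - {"slide": [0.135, -0.213, -0.0926], "turn": 0}
    - {"slide": [0.165, -0.213, -0.0926], "turn": 0}
    - {"slide": [0.173, -0.213, -0.0926], "turn": 0}
  fingers: 1
  grip_force: 20

```text
time_s: 1.7
position: [0.4363, 0.0916, 0.0393]
ee_rot: [-0.499, -0.5, 0.502, -0.499]
force: [1.4, 0.3, 0.5]
finger_gap: 0.0921
```

```bash
python3 - <<'E'
from c import *
snap('scene','scene1')
for fn in('scene1',): print('glass',top(fn,(.43,-.107),.05,.1,.12))
s=ctrl.read_state();print(s['position'],s['time_s'],s['force'])
print(R.from_quat(s['ee_rot']).as_matrix().round(3))
E
```

```text
glass (72, array([ 0.4337, -0.1022], dtype=float32), array([ 0.4315, -0.1041,  0.0256]))
[0.43643258 0.09181399 0.03951655] 1.75 [-0.70442818 -0.37699941 -0.11152265]
[[-0.004  1.    -0.001]
 [-0.001 -0.001 -1.   ]
 [-1.    -0.004  0.001]]
```

Accurate so far. Close and lift.

Emit:
send_rows:
  series:
    - {"slide": [0, 0, 0], "turn": 0}
    - {"slide": [0, 0, 0], "turn": 0}
    - {"slide": [0, 0, 0], "turn": 0}
    - {"slide": [0, 0, 0], "turn": 0}
    - {"slide": [0, 0, 0], "turn": 0}
    - {"slide": [-0.01, 0, 0], "turn": 0}
    - {"slide": [-0.03, 0, 0], "turn": 0}
    - {"slide": [-0.06, 0, 0], "turn": 0}
    - {"slide": [-0.09, 0, 0], "turn": 0}
    - {"slide": [-0.115, 0, 0], "turn": 0}
    - {"slide": [-0.128, 0, 0], "turn": 0}
    - {"slide": [-0.13, 0, 0], "turn": 0}
  fingers: -1
  grip_force: 20

```text
time_s: 3.25
position: [0.4371, 0.092, 0.1701]
ee_rot: [-0.499, -0.5, 0.501, -0.499]
force: [0.3, -0.3, -2.0]
finger_gap: 0.0479
```

Emit:
send_rows:
  series:
    - {"slide": [0, 0.01, 0.015], "turn": 0}
    - {"slide": [0, 0.03, 0.045], "turn": 0}
    - {"slide": [0, 0.055, 0.08], "turn": 0}
    - {"slide": [0, 0.08, 0.117], "turn": 0}
    - {"slide": [0, 0.105, 0.153], "turn": 0}
    - {"slide": [0, 0.13, 0.19], "turn": 0}
    - {"slide": [0, 0.15, 0.22], "turn": 0}
    - {"slide": [0, 0.161, 0.236], "turn": 0}
    - {"slide": [0, 0.165, 0.241], "turn": 0}
    - {"slide": [0.02, 0.165, 0.241], "turn": 0}
    - {"slide": [0.05, 0.165, 0.241], "turn": 0}
    - {"slide": [0.08, 0.165, 0.241], "turn": 0}

```text
time_s: 4.75
position: [0.6012, -0.1472, 0.0891]
ee_rot: [0.499, 0.501, -0.5, 0.499]
force: [0.4, -0.4, -1.5]
finger_gap: 0.0474
```

Emit:
send_rows:
  series:
    - {"slide": [0.02, 0.001, 0.002], "turn": 0}
    - {"slide": [0.035, 0.001, 0.002], "turn": 0}
    - {"slide": [0.045, 0.001, 0.002], "turn": 0}
    - {"slide": [0.0485, 0.001, 0.002], "turn": 0}
    - {"slide": [0.0485, 0.001, 0.002], "turn": 0}
    - {"slide": [0.0485, 0.001, 0.002], "turn": 0}

```text
time_s: 5.5
position: [0.6026, -0.1494, 0.0413]
ee_rot: [0.499, 0.501, -0.5, 0.5]
force: [-0.6, 0.2, -0.8]
finger_gap: 0.0476
```

Emit:
send_rows:
  series:
    - {"slide": [0, 0, 0], "turn": 0}
    - {"slide": [0, 0, 0], "turn": 0}
    - {"slide": [0, 0, 0], "turn": 0}
    - {"slide": [-0.01, 0, 0], "turn": 0}
    - {"slide": [-0.04, 0, 0], "turn": 0}
    - {"slide": [-0.08, 0, 0], "turn": 0}
    - {"slide": [-0.12, 0, 0], "turn": 0}
    - {"slide": [-0.14, 0, 0], "turn": 0}
    - {"slide": [-0.14, 0, 0], "turn": 0}
  fingers: 1

```text
time_s: 6.62
position: [0.6041, -0.1497, 0.1838]
ee_rot: [0.5, 0.499, -0.499, 0.501]
force: [0.6, -0.5, -0.8]
finger_gap: 0.0916
```

Emit:
send_rows:
  series:
    - {"slide": [0, -0.03, 0.016], "turn": 0}
    - {"slide": [0, -0.075, 0.04], "turn": 0}
    - {"slide": [0, -0.12, 0.064], "turn": 0}
    - {"slide": [0, -0.165, 0.088], "turn": 0}
    - {"slide": [0, -0.205, 0.11], "turn": 0}
    - {"slide": [0, -0.23, 0.123], "turn": 0}
    - {"slide": [0, -0.241, 0.129], "turn": 0}
    - {"slide": [0, -0.241, 0.129], "turn": 0}
    - {"slide": [0, -0.241, 0.129], "turn": 0}

```text
time_s: 7.75
position: [0.3642, -0.2782, 0.183]
ee_rot: [0.5, 0.5, -0.499, 0.501]
force: [0.8, 0.6, -0.3]
finger_gap: 0.0919
```

```bash
python3 - <<'E'
from c import *
for n in('scene','side'):
    snap(n,n+'2'); print(n,top(n+'2',(.602,-.149),.04,.096,.11),'gl',top(n+'2',(.43,-.107),.05,.1,.12))
s=ctrl.read_state();print(s['position'],s['time_s'])
E
```

```text
scene (76, array([ 0.6012, -0.1472], dtype=float32), array([ 0.6009, -0.1472,  0.0157])) gl (72, array([ 0.4328, -0.1018], dtype=float32), array([ 0.4313, -0.1014,  0.0265]))
side (105, array([ 0.6009, -0.1502], dtype=float32), array([ 0.6007, -0.1499,  0.0152])) gl (32, array([ 0.4272, -0.0895], dtype=float32), array([ 0.4291, -0.0987,  0.0218]))
[ 0.36413083 -0.27820298  0.18299622] 7.85
```

Red bottle stands at (0.601,-0.149), on target. Now the blue one.

Emit:
send_rows:
  series:
    - {"slide": [0.03, -0.001, 0], "turn": 0}
    - {"slide": [0.075, -0.001, 0], "turn": 0}
    - {"slide": [0.115, -0.001, 0], "turn": 0}
    - {"slide": [0.135, -0.001, 0], "turn": 0}
    - {"slide": [0.142, -0.001, 0], "turn": 0}
    - {"slide": [0.142, -0.001, 0], "turn": 0}
    - {"slide": [0.142, -0.001, 0], "turn": 0}

```text
time_s: 8.72
position: [0.3644, -0.2786, 0.0418]
ee_rot: [0.5, 0.499, -0.498, 0.502]
force: [-0.5, -0.5, 0.8]
finger_gap: 0.0921
```

Emit:
send_rows:
  series:
    - {"slide": [0, 0, 0], "turn": 0}
    - {"slide": [0, 0, 0], "turn": 0}
    - {"slide": [0, 0, 0], "turn": 0}
    - {"slide": [0, 0, 0], "turn": 0}
    - {"slide": [0, 0, 0], "turn": 0}
    - {"slide": [-0.01, 0, 0], "turn": 0}
    - {"slide": [-0.03, 0, 0], "turn": 0}
    - {"slide": [-0.06, 0, 0], "turn": 0}
    - {"slide": [-0.09, 0, 0], "turn": 0}
    - {"slide": [-0.115, 0, 0], "turn": 0}
    - {"slide": [-0.135, 0, 0], "turn": 0}
    - {"slide": [-0.135, 0, 0], "turn": 0}
  fingers: -1
  grip_force: 20

```text
time_s: 10.22
position: [0.3644, -0.2789, 0.1784]
ee_rot: [0.5, 0.498, -0.498, 0.503]
force: [0.0, 0.3, -1.5]
finger_gap: 0.0473
```

Emit:
send_rows:
  series:
    - {"slide": [0, 0.01, -0.014], "turn": 0}
    - {"slide": [0, 0.03, -0.041], "turn": 0}
    - {"slide": [0, 0.055, -0.074], "turn": 0}
    - {"slide": [0, 0.08, -0.108], "turn": 0}
    - {"slide": [0, 0.105, -0.142], "turn": 0}
    - {"slide": [0, 0.13, -0.176], "turn": 0}
    - {"slide": [0, 0.155, -0.21], "turn": 0}
    - {"slide": [0, 0.18, -0.244], "turn": 0}
    - {"slide": [0, 0.205, -0.278], "turn": 0}
    - {"slide": [0, 0.225, -0.305], "turn": 0}
    - {"slide": [0, 0.239, -0.323], "turn": 0}
    - {"slide": [0, 0.244, -0.33], "turn": 0}

```text
time_s: 11.72
position: [0.6074, 0.0526, 0.1782]
ee_rot: [0.5, 0.499, -0.498, 0.503]
force: [-0.2, -0.7, -1.2]
finger_gap: 0.0473
```

Emit:
send_rows:
  series:
    - {"slide": [0.02, 0, 0.001], "turn": 0}
    - {"slide": [0.05, 0, 0.001], "turn": 0}
    - {"slide": [0.085, 0, 0.001], "turn": 0}
    - {"slide": [0.11, 0, 0.001], "turn": 0}
    - {"slide": [0.128, 0, 0.001], "turn": 0}
    - {"slide": [0.135, 0, 0.001], "turn": 0}
    - {"slide": [0.136, 0, 0.001], "turn": 0}
    - {"slide": [0.136, 0, 0.001], "turn": 0}

```text
time_s: 12.72
position: [0.6089, 0.0512, 0.0431]
ee_rot: [0.5, 0.498, -0.498, 0.504]
force: [0.2, -0.7, -1.8]
finger_gap: 0.0476
```

Emit:
send_rows:
  series:
    - {"slide": [0, 0, 0], "turn": 0}
    - {"slide": [0, 0, 0], "turn": 0}
    - {"slide": [0, 0, 0], "turn": 0}
    - {"slide": [-0.01, 0, 0], "turn": 0}
    - {"slide": [-0.04, 0, 0], "turn": 0}
    - {"slide": [-0.08, 0, 0], "turn": 0}
    - {"slide": [-0.12, 0, 0], "turn": 0}
    - {"slide": [-0.14, 0, 0], "turn": 0}
    - {"slide": [-0.14, 0, 0], "turn": 0}
  fingers: 1

```text
time_s: 13.85
position: [0.6091, 0.0518, 0.1855]
ee_rot: [0.501, 0.497, -0.497, 0.505]
force: [0.0, -0.3, -0.3]
finger_gap: 0.092
```

```bash
python3 - <<'E'
from c import *
for n in('scene','side'):
    snap(n,n+'3'); print(n,'rb',top(n+'3',(.602,-.149),.04,.096,.11),'bb',top(n+'3',(.608,.05),.04,.096,.11),'gl',top(n+'3',(.43,-.105),.05,.1,.12))
s=ctrl.read_state();print(s['position'],s['time_s'])
E
```

```text
scene rb (76, array([ 0.6015, -0.1473], dtype=float32), array([ 0.6014, -0.1481,  0.0153])) bb (45, array([0.6102, 0.0568], dtype=float32), array([0.6088, 0.0528, 0.0136])) gl (79, array([ 0.4345, -0.1024], dtype=float32), array([ 0.4306, -0.1039,  0.0268]))
side rb (103, array([ 0.6006, -0.1501], dtype=float32), array([ 0.6017, -0.1496,  0.0154])) bb (76, array([0.608 , 0.0497], dtype=float32), array([0.6083, 0.0487, 0.0155])) gl (98, array([ 0.4305, -0.1092], dtype=float32), array([ 0.4311, -0.1057,  0.0256]))
[0.60741753 0.05158463 0.18271547] 13.95
```

Emit:
send_rows:
  series:
    - {"slide": [0, -0.03, 0.027], "turn": 0}
    - {"slide": [0, -0.065, 0.058], "turn": 0}
    - {"slide": [0, -0.1, 0.089], "turn": 0}
    - {"slide": [0, -0.135, 0.12], "turn": 0}
    - {"slide": [0, -0.165, 0.147], "turn": 0}
    - {"slide": [0, -0.176, 0.157], "turn": 0}
    - {"slide": [0, -0.176, 0.157], "turn": 0}
    - {"slide": [0, -0.176, 0.157], "turn": 0}

```text
time_s: 14.95
position: [0.4331, -0.1051, 0.1818]
ee_rot: [0.5, 0.499, -0.498, 0.504]
force: [0.3, 0.5, 0.1]
finger_gap: 0.0915
```

```bash
python3 - <<'E'
from c import *
s=ctrl.read_state();print(s['position'],s['time_s']); print(R.from_quat(s['ee_rot']).as_matrix().round(3))
E
```

```text
[ 0.43305046 -0.10509511  0.18180364] 14.95
[[ 0.007  1.     0.006]
 [-0.003  0.006 -1.   ]
 [-1.     0.007  0.003]]
```

Emit:
send_rows:
  series:
    - {"slide": [0.03, -0.002, 0], "turn": 0}
    - {"slide": [0.07, -0.003, 0], "turn": 0}
    - {"slide": [0.105, -0.003, 0], "turn": 0}
    - {"slide": [0.125, -0.003, 0], "turn": 0}
    - {"slide": [0.1345, -0.003, 0], "turn": 0}
    - {"slide": [0.1345, -0.003, 0], "turn": 0}
    - {"slide": [0.1345, -0.003, 0], "turn": 0}

```text
time_s: 15.82
position: [0.4319, -0.1053, 0.048]
ee_rot: [0.5, 0.499, -0.497, 0.504]
force: [-0.1, 0.6, -0.2]
finger_gap: 0.0922
```

Emit:
send_rows:
  series:
    - {"slide": [0, 0, 0], "turn": 0}
    - {"slide": [0, 0, 0], "turn": 0}
    - {"slide": [0, 0, 0], "turn": 0}
    - {"slide": [0, 0, 0], "turn": 0}
    - {"slide": [0, 0, 0], "turn": 0}
    - {"slide": [-0.01, 0, 0], "turn": 0}
    - {"slide": [-0.03, 0, 0], "turn": 0}
    - {"slide": [-0.06, 0, 0], "turn": 0}
    - {"slide": [-0.09, 0, 0], "turn": 0}
    - {"slide": [-0.115, 0, 0], "turn": 0}
    - {"slide": [-0.135, 0, 0], "turn": 0}
    - {"slide": [-0.135, 0, 0], "turn": 0}
  fingers: -1
  grip_force: 12

```text
time_s: 17.32
position: [0.4315, -0.1051, 0.1844]
ee_rot: [0.501, 0.498, -0.496, 0.505]
force: [-1.0, 0.4, -1.0]
finger_gap: 0.0573
```

Emit:
send_rows:
  series:
    - {"slide": [0, 0.01, -0.003], "turn": 0}
    - {"slide": [0, 0.03, -0.01], "turn": 0}
    - {"slide": [0, 0.06, -0.019], "turn": 0}
    - {"slide": [0, 0.09, -0.029], "turn": 0}
    - {"slide": [0, 0.12, -0.038], "turn": 0}
    - {"slide": [0, 0.15, -0.048], "turn": 0}
    - {"slide": [0, 0.168, -0.053], "turn": 0}
    - {"slide": [0, 0.1735, -0.055], "turn": 0}
    - {"slide": [0, 0.1735, -0.055], "turn": 0}
    - {"slide": [0.02, 0.1735, -0.055], "turn": 0}
    - {"slide": [0.05, 0.1735, -0.055], "turn": 0}
    - {"slide": [0.08, 0.1735, -0.055], "turn": 0}

```text
time_s: 18.82
position: [0.6048, -0.0499, 0.1056]
ee_rot: [0.501, 0.497, -0.497, 0.505]
force: [-0.1, -0.5, -2.1]
finger_gap: 0.0576
```

Emit:
send_rows:
  series:
    - {"slide": [0.02, 0, 0], "turn": 0}
    - {"slide": [0.04, 0, 0], "turn": 0}
    - {"slide": [0.052, 0, 0], "turn": 0}
    - {"slide": [0.0565, 0, 0], "turn": 0}
    - {"slide": [0.057, 0, 0], "turn": 0}
    - {"slide": [0.057, 0, 0], "turn": 0}

```text
time_s: 19.58
position: [0.606, -0.0501, 0.0493]
ee_rot: [0.501, 0.497, -0.496, 0.505]
force: [0.7, -1.2, -1.5]
finger_gap: 0.0574
```

Emit:
send_rows:
  series:
    - {"slide": [0, 0, 0], "turn": 0}
    - {"slide": [0, 0, 0], "turn": 0}
    - {"slide": [0, 0, 0], "turn": 0}
    - {"slide": [-0.01, 0, 0], "turn": 0}
    - {"slide": [-0.04, 0, 0], "turn": 0}
    - {"slide": [-0.08, 0, 0], "turn": 0}
    - {"slide": [-0.12, 0, 0], "turn": 0}
    - {"slide": [-0.145, 0, 0], "turn": 0}
    - {"slide": [-0.145, 0, 0], "turn": 0}
  fingers: 1

```text
time_s: 20.7
position: [0.6056, -0.0496, 0.1971]
ee_rot: [0.502, 0.496, -0.495, 0.507]
force: [-0.7, 0.2, -0.5]
finger_gap: 0.0919
```

Emit:
send_rows:
  series:
    - {"slide": [0, -0.02, -0.026], "turn": 0}
    - {"slide": [0, -0.05, -0.066], "turn": 0}
    - {"slide": [0, -0.08, -0.105], "turn": 0.005}
    - {"slide": [0, -0.11, -0.145], "turn": 0.01}
    - {"slide": [0, -0.14, -0.185], "turn": 0.012}
    - {"slide": [0, -0.165, -0.218], "turn": 0.012}
    - {"slide": [0, -0.178, -0.235], "turn": 0.012}
    - {"slide": [0, -0.182, -0.24], "turn": 0.012}
    - {"slide": [0, -0.182, -0.24], "turn": 0.012}
    - {"slide": [0, -0.182, -0.24], "turn": 0.012}

```text
time_s: 21.95
position: [0.423, 0.1884, 0.1926]
ee_rot: [0.506, 0.492, -0.499, 0.503]
force: [-0.1, 0.2, 0.7]
finger_gap: 0.0918
```

```bash
python3 - <<'E'
from c import *
s=ctrl.read_state();print(s['position'],s['time_s']); print(R.from_quat(s['ee_rot']).as_matrix().round(3))
im,d,ci=snap('wrist','wrist4')
for n in('scene','side'):
    snap(n,n+'4'); print(n,'rb',top(n+'4',(.602,-.149),.04,.096,.11),'bb',top(n+'4',(.608,.05),.04,.096,.11),'gl',top(n+'4',(.605,-.05),.04,.1,.12),'cov',top(n+'4',(.4235,.286),.045,.007,.03))
# wrist fisheye cloud
f=200/np.tan(np.radians(ci['vfov'])/2); v,u=np.mgrid[0:400,0:640]; a=u-ci['cx'];b=v-ci['cy'];r=np.hypot(a,b)+1e-9;t=r/f
P=np.stack([a/r*np.tan(t)*d,-b/r*np.tan(t)*d,-d],-1)@R.from_quat(ci['attitude']).as_matrix().T+ci['position']
np.savez('pics/w4c.npz',P=P)
m=(d>0)&(np.hypot(P[...,0]-.4235,P[...,1]-.286)<.05)
print('bench',np.median(P[m][:,2]))
for lo in(.004,.007,.010,.012):
    p=P[m&(P[...,2]>lo)&(P[...,2]<.03)]; print(lo,len(p),np.round(cv2.minEnclosingCircle(p[:,:2].astype(np.float32))[0],4),cv2.minEnclosingCircle(p[:,:2].astype(np.float32))[1],p.max(0).round(4),p.min(0).round(4))
E
```

```text
[0.42297918 0.18840661 0.19261869] 21.95
[[ 0.018  1.    -0.009]
 [-0.004 -0.009 -1.   ]
 [-1.     0.018  0.004]]
scene rb (73, array([ 0.6004, -0.1475], dtype=float32), array([ 0.6005, -0.1488,  0.0158])) bb (78, array([0.6071, 0.0519], dtype=float32), array([0.607 , 0.0524, 0.0144])) gl (77, array([ 0.6083, -0.0466], dtype=float32), array([ 0.6046, -0.0472,  0.0256])) cov (196, array([0.4181, 0.2864], dtype=float32), array([0.4161, 0.2906, 0.0394]))
side rb (99, array([ 0.6011, -0.1495], dtype=float32), array([ 0.5996, -0.1495,  0.0162])) bb (77, array([0.6075, 0.0492], dtype=float32), array([0.6073, 0.0495, 0.0165])) gl (89, array([ 0.6049, -0.0525], dtype=float32), array([ 0.6061, -0.0503,  0.0251])) cov (139, array([0.4239, 0.2898], dtype=float32), array([0.4233, 0.2849, 0.0315]))
bench 0.00013068150610209828
0.004 1736 [0.4238 0.2837] 0.030078072100877762 [0.4524 0.3124 0.0156] [0.3947 0.2547 0.004 ]
0.007 1289 [0.4238 0.2837] 0.030078072100877762 [0.4524 0.3124 0.0156] [0.3947 0.2547 0.007 ]
0.01 840 [0.4238 0.2837] 0.030078072100877762 [0.4524 0.3124 0.0156] [0.3947 0.2547 0.01  ]
0.012 599 [0.4238 0.2837] 0.030078072100877762 [0.4524 0.3124 0.0156] [0.3947 0.2547 0.012 ]
```

View pics/wrist4.png

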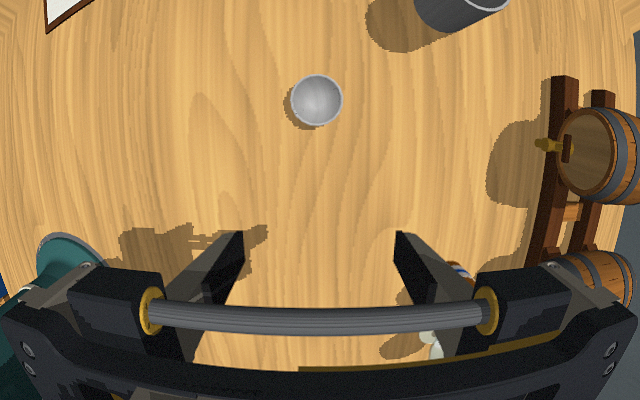

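View pics/side4.png

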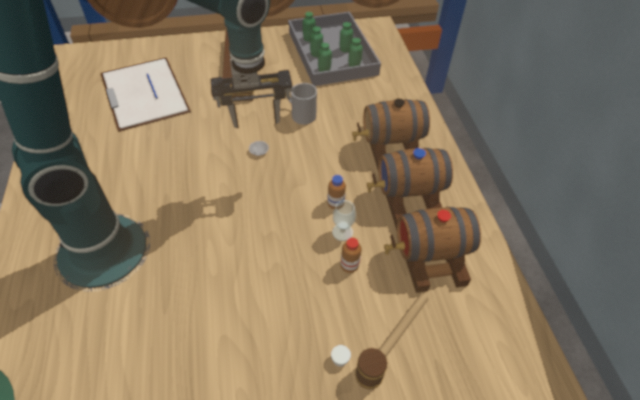

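Wrist view: the cover is at (316,99). The depth fit gives (0.4238,0.2837) with radius 30 mm, matching its 60 mm rim. The side view shows both bottles and the glass upright in a row in front of red and blue, with nothing disturbed. Next, approach the cover.

Emit:
send_rows:
  series:
    - {"slide": [0, -0.001, -0.03], "turn": 0}
    - {"slide": [0, -0.001, -0.065], "turn": 0}
    - {"slide": [0, -0.001, -0.09], "turn": 0}
    - {"slide": [0, -0.001, -0.0955], "turn": -0.005}
    - {"slide": [0.03, -0.001, -0.0955], "turn": -0.009}
    - {"slide": [0.07, -0.002, -0.0955], "turn": -0.009}
    - {"slide": [0.11, -0.002, -0.0955], "turn": -0.009}
    - {"slide": [0.14, -0.003, -0.0955], "turn": -0.009}
    - {"slide": [0.145, -0.003, -0.0955], "turn": -0.009}
    - {"slide": [0.145, -0.003, -0.0955], "turn": -0.009}

```text
time_s: 23.35
position: [0.4238, 0.2832, 0.0478]
ee_rot: [0.504, 0.494, -0.496, 0.506]
force: [0.2, 0.4, 0.4]
finger_gap: 0.0919
```

```bash
python3 - <<'E'
from c import *
s=ctrl.read_state();print(s['position'],s['time_s']); print(R.from_quat(s['ee_rot']).as_matrix().round(3))
E
```

```text
[0.42382817 0.28322357 0.04784248] 23.35
[[ 0.019  1.    -0.   ]
 [-0.004 -0.    -1.   ]
 [-1.     0.019  0.004]]
```

Emit:
send_rows:
  series:
    - {"slide": [0.02, -0.0005, -0.0005], "turn": 0}
    - {"slide": [0.035, -0.001, -0.0005], "turn": 0}
    - {"slide": [0.0425, -0.001, -0.0005], "turn": 0}
    - {"slide": [0.0435, -0.001, -0.0005], "turn": 0}
    - {"slide": [0.0435, -0.001, -0.0005], "turn": 0}
    - {"slide": [0.0435, -0.001, -0.0005], "turn": 0}

```text
time_s: 24.1
position: [0.4239, 0.2838, 0.0048]
ee_rot: [0.504, 0.494, -0.496, 0.506]
force: [-0.4, 0.8, -0.3]
finger_gap: 0.0921
```

Emit:
send_rows:
  series:
    - {"slide": [0, 0, 0], "turn": 0}
    - {"slide": [0, 0, 0], "turn": 0}
    - {"slide": [0, 0, 0], "turn": 0}
    - {"slide": [0, 0, 0], "turn": 0}
    - {"slide": [0, 0, 0], "turn": 0}
    - {"slide": [-0.01, 0, 0], "turn": 0}
    - {"slide": [-0.03, 0, 0], "turn": 0}
    - {"slide": [-0.06, 0, 0], "turn": 0}
    - {"slide": [-0.09, 0, 0], "turn": 0}
    - {"slide": [-0.12, 0, 0], "turn": 0}
    - {"slide": [-0.15, 0, 0], "turn": 0}
    - {"slide": [-0.16, 0, 0], "turn": 0}
  fingers: -1
  grip_force: 12

```text
time_s: 25.6
position: [0.4215, 0.2849, 0.1669]
ee_rot: [0.505, 0.494, -0.495, 0.506]
force: [0.2, -0.7, -0.9]
finger_gap: 0.0573
```

```bash
python3 - <<'E'
from c import *
s=ctrl.read_state();print(s['position'],s['time_s'],s['finger_gap']); print(R.from_quat(s['ee_rot']).as_matrix().round(3))
im,d,ci=snap('wrist','wrist5'); print(im.shape)
cv2.imwrite('pics/w5.png',cv2.resize(im[200:400,180:460,::-1],None,fx=2.8,fy=2.8))
E
```

```text
[0.42152579 0.28494524 0.16685735] 25.6 0.057281112953267876
[[ 0.022  1.    -0.   ]
 [-0.002 -0.    -1.   ]
 [-1.     0.022  0.002]]
(400, 640, 3)
```

View pics/w5.png

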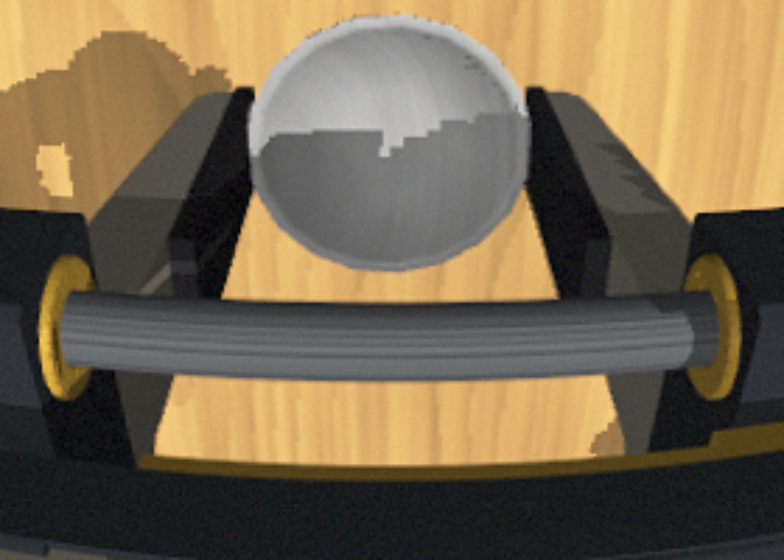

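The crop shows the cover held hollow side up between the finger tips, centred at about (388,140). Next I'll measure its offset and level in the hand, and the glass mouth.

```bash
cat > w.py <<'E'
from c import *
def wcloud(fn):
    z=np.load(f'pics/{fn}.npz'); d=z['d']; f=200/np.tan(np.radians(z['vfov'])/2); v,u=np.mgrid[0:400,0:640]; a=u-z['cx'];b=v-z['cy'];r=np.hypot(a,b)+1e-9;t=r/f
    return np.stack([a/r*np.tan(t)*d,-b/r*np.tan(t)*d,-d],-1)@R.from_quat(z['attitude']).as_matrix().T+z['position'],z['im'],d
def rim(P,m):  # outer top ring of dish: circle + level
    p=P[m]; (x,y),r=cv2.minEnclosingCircle(p[:,:2].astype(np.float32))
    rr=np.hypot(p[:,0]-x,p[:,1]-y); q=p[rr>r-.003]
    A=np.c_[q[:,0]-x,q[:,1]-y,np.ones(len(q))]; s=np.linalg.lstsq(A,q[:,2],rcond=None)[0]
    return len(p),np.round([x,y,r],4),'slope+z',s.round(4)
E
python3 - <<'E'
from w import *
P,im,d=wcloud('wrist5'); hsv=cv2.cvtColor(im,cv2.COLOR_RGB2HSV).astype(int)
m=(d>0)&(hsv[...,2]>70)&(np.hypot(P[...,0]-.4215,P[...,1]-.285)<.036)&(P[...,2]>.15)&(P[...,2]<.195)
print(rim(P,m),P[m].min(0),P[m].max(0))
M=np.zeros_like(m);M[204:300,260:372]=1
print(rim(P,m&M))
E
```

```text
(7496, array([0.4214, 0.2904, 0.035 ]), 'slope+z', array([0.0246, 0.1674, 0.1809])) [0.38675131 0.25575555 0.16269321] [0.45608245 0.31462561 0.19488509]
(7400, array([0.4186, 0.2862, 0.033 ]), 'slope+z', array([ 0.0932, -0.0529,  0.1731]))
```

```bash
python3 - <<'E'
from w import *
P,im,d=wcloud('wrist5')
m=(d>0)&(abs(P[...,0]-.4215)<.026)&(abs(P[...,1]-.285)<.04)&(P[...,2]>.14)&(P[...,2]<.185)
p=P[m]; print(len(p),p.min(0).round(4),p.max(0).round(4))
for x in np.arange(-.02,.021,.01):
    q=p[abs(p[:,0]-.4215-x)<.0012]; i,j=q[:,1].argmin(),q[:,1].argmax(); print(round(x,3),q[i].round(4),q[j].round(4),'zmin',q[:,2].min().round(4))
E
```

```text
7034 [0.3955 0.2558 0.1627] [0.4475 0.3146 0.178 ]
-0.02 [0.4018 0.2632 0.1763] [0.4023 0.3078 0.1752] zmin 0.1675
-0.01 [0.4124 0.2567 0.1753] [0.4123 0.3129 0.1752] zmin 0.1635
0.0 [0.421  0.2559 0.1753] [0.4209 0.3146 0.1774] zmin 0.1632
0.01 [0.4307 0.2572 0.1754] [0.4307 0.3121 0.1767] zmin 0.1633
0.02 [0.4415 0.2635 0.1755] [0.4408 0.3072 0.1761] zmin 0.1684
```

Emit:
send_rows:
  series:
    - {"slide": [-0.01, 0.008, 0.015], "turn": 0}
    - {"slide": [-0.02, 0.025, 0.055], "turn": 0}
    - {"slide": [-0.02, 0.043, 0.1], "turn": 0}
    - {"slide": [-0.02, 0.062, 0.145], "turn": 0}
    - {"slide": [-0.02, 0.081, 0.19], "turn": 0}
    - {"slide": [-0.02, 0.1, 0.235], "turn": 0}
    - {"slide": [-0.02, 0.119, 0.28], "turn": 0}
    - {"slide": [-0.02, 0.138, 0.325], "turn": 0}
    - {"slide": [-0.02, 0.157, 0.37], "turn": 0}
    - {"slide": [-0.02, 0.174, 0.408], "turn": 0}
    - {"slide": [-0.02, 0.182, 0.425], "turn": 0}
    - {"slide": [-0.02, 0.184, 0.43], "turn": 0}

```text
time_s: 27.15
position: [0.6046, -0.1451, 0.1907]
ee_rot: [0.505, 0.494, -0.495, 0.505]
force: [-0.5, -0.4, -0.8]
finger_gap: 0.0575
```

```bash
python3 - <<'E'
from w import *
s=ctrl.read_state();print(s['position'],s['time_s'],s['finger_gap']); print(R.from_quat(s['ee_rot']).as_matrix().round(3))
snap('wrist','wrist6'); P,im,d=wcloud('wrist6')
for z0 in(.095,.1,.102):
  m=(d>0)&(np.hypot(P[...,0]-.605,P[...,1]+.049)<.035)&(P[...,2]>z0)&(P[...,2]<.115); print(z0,rim(P,m),P[m].min(0).round(4),P[m].max(0).round(4))
for k,c in dict(rb=(.602,-.149),bb=(.608,.05)).items():
  m=(d>0)&(np.hypot(P[...,0]-c[0],P[...,1]-c[1])<.03)&(P[...,2]>.096)&(P[...,2]<.115)
  if m.sum()>5: print(k,cv2.minEnclosingCircle(P[m][:,:2].astype(np.float32)))
for n in('scene','side'): snap(n,n+'6'); print(n,top(n+'6',(.605,-.05),.04,.1,.115))
cv2.imwrite('pics/w6.png',cv2.resize(im[:,100:540,::-1],None,fx=1.4,fy=1.4))
E
```

```text
[ 0.60460817 -0.14510478  0.19071601] 27.15 0.05750734620678121
[[ 0.02   1.    -0.001]
 [-0.001 -0.001 -1.   ]
 [-1.     0.02   0.001]]
0.095 (798, array([ 0.6054, -0.05  ,  0.0257]), 'slope+z', array([0.0202, 0.0348, 0.1017])) [ 0.5811 -0.0743  0.095 ] [ 0.63   -0.0251  0.1065]
0.1 (681, array([ 0.6056, -0.05  ,  0.0246]), 'slope+z', array([0.0011, 0.0004, 0.104 ])) [ 0.5815 -0.0733  0.1001] [ 0.6294 -0.026   0.1065]
0.102 (642, array([ 0.6054, -0.0499,  0.0243]), 'slope+z', array([0.0027, 0.0005, 0.1042])) [ 0.5825 -0.0733  0.1021] [ 0.6292 -0.0262  0.1065]
rb ((0.6017702221870422, -0.14602136611938477), 0.013489000499248505)
scene (81, array([ 0.6084, -0.0465], dtype=float32), array([ 0.6051, -0.0487,  0.0256]))
side (13, array([ 0.607 , -0.0382], dtype=float32), array([ 0.6017, -0.0424,  0.0228]))
```

View pics/w6.png

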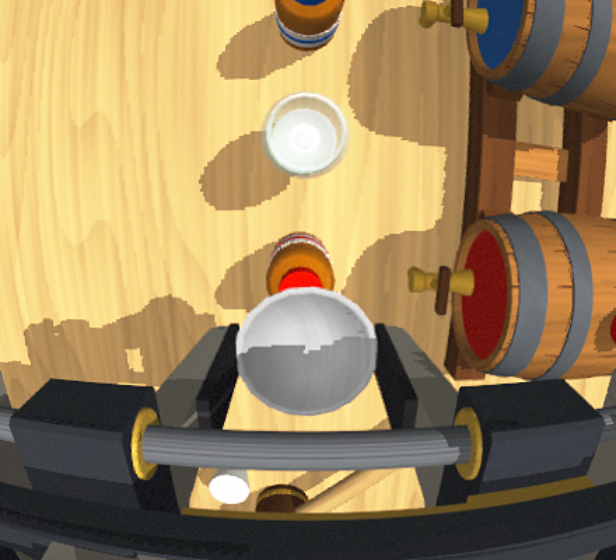

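The crop shows the glass upright with its mouth at (305,133), and the red bottle in line with its tap. The cover is held at (306,350). The mouth centre is (0.6054,-0.0499).

Emit:
send_rows:
  series:
    - {"slide": [0, 0, -0.015], "turn": 0}
    - {"slide": [0, 0, -0.04], "turn": 0}
    - {"slide": [0, 0.001, -0.07], "turn": 0}
    - {"slide": [0, 0.001, -0.09], "turn": 0}
    - {"slide": [0, 0.001, -0.095], "turn": 0}
    - {"slide": [0, 0.001, -0.095], "turn": 0}
    - {"slide": [0.02, 0, -0.095], "turn": 0}
    - {"slide": [0.045, 0, -0.095], "turn": 0}
    - {"slide": [0.06, -0.001, -0.095], "turn": 0}
    - {"slide": [0.068, -0.001, -0.095], "turn": 0}
    - {"slide": [0.068, -0.001, -0.095], "turn": 0}
    - {"slide": [0.068, -0.001, -0.095], "turn": 0}

```text
time_s: 28.8
position: [0.6056, -0.0483, 0.1242]
ee_rot: [0.505, 0.495, -0.494, 0.506]
force: [-0.3, 0.1, -0.5]
finger_gap: 0.0574
```

```bash
python3 - <<'E'
from w import *
s=ctrl.read_state();print(s['position'],s['time_s'],s['finger_gap'],s['force']); print(R.from_quat(s['ee_rot']).as_matrix().round(3))
E
```

```text
[ 0.60558705 -0.04834423  0.12415696] 28.8 0.05736112194013125 [-0.26579076  0.11822147 -0.47701767]
[[ 0.023  1.     0.002]
 [-0.001  0.002 -1.   ]
 [-1.     0.023  0.001]]
```

Emit:
send_rows:
  series:
    - {"slide": [0, 0, 0.0017], "turn": 0}
    - {"slide": [0.005, -0.0005, 0.0017], "turn": 0}
    - {"slide": [0.01, -0.0007, 0.0017], "turn": 0}
    - {"slide": [0.014, -0.0008, 0.0017], "turn": 0}
    - {"slide": [0.017, -0.0008, 0.0017], "turn": 0}
    - {"slide": [0.0185, -0.0008, 0.0017], "turn": 0}
    - {"slide": [0.0185, -0.0008, 0.0017], "turn": 0}
    - {"slide": [0.0185, -0.0008, 0.0017], "turn": 0}

```text
time_s: 29.8
position: [0.6053, -0.0501, 0.1058]
ee_rot: [0.505, 0.494, -0.494, 0.506]
force: [0.2, -0.4, -0.0]
finger_gap: 0.0574
```

Emit:
send_rows:
  series:
    - {"slide": [0.0005, 0, 0], "turn": 0}
    - {"slide": [0.001, 0, 0], "turn": 0}
    - {"slide": [0.0013, 0, 0], "turn": 0}
    - {"slide": [0.0013, 0, 0], "turn": 0}

```text
time_s: 30.3
position: [0.6057, -0.05, 0.1049]
ee_rot: [0.505, 0.494, -0.494, 0.507]
force: [0.5, -0.0, 3.0]
finger_gap: 0.0574
```

Contact at 3 N, with the cover seated. Release, letting the fingers open before lifting.

Emit:
send_rows:
  series:
    - {"slide": [0, 0, 0], "turn": 0}
    - {"slide": [0, 0, 0], "turn": 0}
    - {"slide": [0, 0, 0], "turn": 0}
    - {"slide": [0, 0, 0], "turn": 0}
    - {"slide": [-0.01, 0, 0], "turn": 0}
    - {"slide": [-0.03, 0, 0], "turn": 0}
    - {"slide": [-0.06, 0, 0], "turn": 0}
    - {"slide": [-0.09, 0, 0], "turn": 0}
    - {"slide": [-0.1, 0, 0], "turn": 0}
    - {"slide": [-0.1, 0, 0.01], "turn": 0}
    - {"slide": [-0.1, 0, 0.05], "turn": 0}
    - {"slide": [-0.1, 0, 0.1], "turn": 0}
  fingers: 1

```text
time_s: 31.8
position: [0.6027, -0.1504, 0.2033]
ee_rot: [0.504, 0.496, -0.494, 0.506]
force: [0.5, -0.9, -0.0]
finger_gap: 0.0916
```

Emit:
send_rows:
  series:
    - {"slide": [0, 0, 0.03], "turn": 0}
    - {"slide": [0, 0, 0.03], "turn": 0}
    - {"slide": [0, 0, 0.03], "turn": 0}

```text
time_s: 32.17
position: [0.6024, -0.1793, 0.2022]
ee_rot: [0.504, 0.497, -0.494, 0.506]
force: [0.7, 0.6, -0.2]
finger_gap: 0.0919
```

```bash
python3 - <<'E'
from w import *
s=ctrl.read_state();print(s['position'],s['time_s'],s['finger_gap'],s['force'])
snap('wrist','wrist7'); P,im,d=wcloud('wrist7')
m=(d>0)&(np.hypot(P[...,0]-.605,P[...,1]+.05)<.04)&(P[...,2]>.108)&(P[...,2]<.13); print('cover',rim(P,m))
for z0,z1 in((.04,.09),):
  m=(d>0)&(P[...,0]>.66)&(P[...,0]<.70)&(P[...,2]>z0)&(P[...,2]<z1)
  for a,b in((-.2,-.1),(0,.1)):
    p=P[m&(P[...,1]>a)&(P[...,1]<b)]; print('tap',len(p), p[:,0].min() if len(p) else '', np.median(p[p[:,0]<p[:,0].min()+.01],0) if len(p) else '')
for n in('scene','side'): snap(n,n+'7'); print(n,'cov',top(n+'7',(.605,-.05),.04,.108,.125),'rb',top(n+'7',(.602,-.149),.04,.096,.11),'bb',top(n+'7',(.608,.05),.04,.096,.11))
cv2.imwrite('pics/w7.png',cv2.resize(im[:,100:540,::-1],None,fx=1.4,fy=1.4))
im=np.load('pics/side7.npz')['im']; cv2.imwrite('pics/s7.png',cv2.resize(im[80:400,230:490,::-1],None,fx=1.8,fy=1.8))
E
```

```text
[ 0.60236981 -0.17932528  0.20217938] 32.175 0.09192600417226587 [ 0.74048617  0.59670779 -0.23897828]
cover (1984, array([ 0.6053, -0.0503,  0.03  ]), 'slope+z', array([-0.0227, -0.0136,  0.1139]))
tap 461 0.6827153954100835 [ 0.68619686 -0.15170017  0.06529242]
tap 0  
scene cov (192, array([ 0.5999, -0.0501], dtype=float32), array([ 0.6033, -0.0477,  0.031 ])) rb (76, array([ 0.6009, -0.1475], dtype=float32), array([ 0.6002, -0.1479,  0.0157])) bb (81, array([0.6079, 0.0519], dtype=float32), array([0.6062, 0.0511, 0.016 ]))
side cov (62, array([ 0.6159, -0.0594], dtype=float32), array([ 0.6119, -0.0556,  0.0265])) rb (100, array([ 0.6009, -0.1498], dtype=float32), array([ 0.6018, -0.1488,  0.0153])) bb (41, array([0.6059, 0.0547], dtype=float32), array([0.606 , 0.0554, 0.0123]))
```

View pics/w7.png

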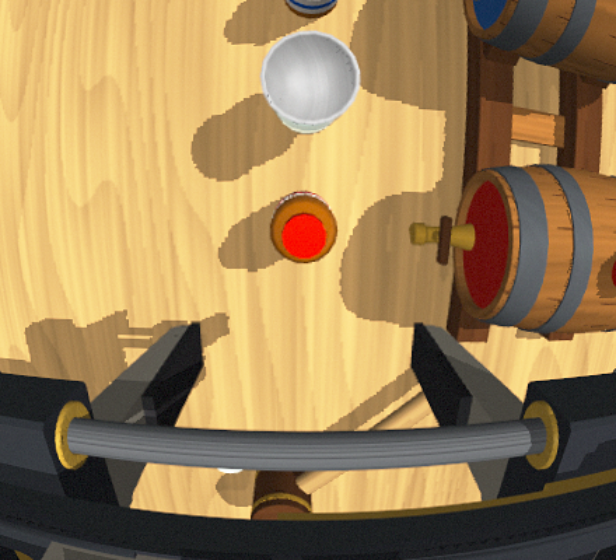

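View pics/s7.png

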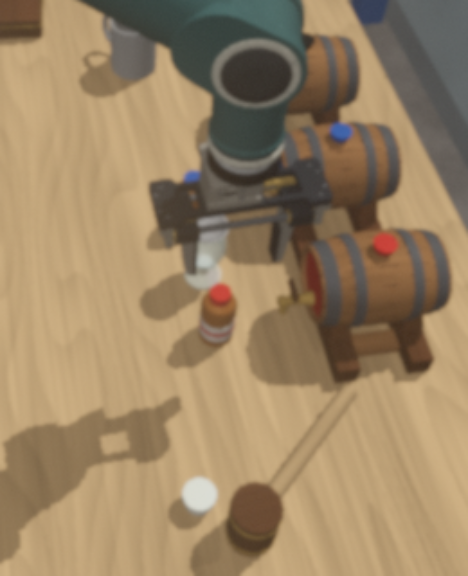

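The crops show the cover centred and level in the glass mouth at (311,82). The red bottle at (304,232) is in line with its tap tip at (412,234). The mallet, bung and jug are undisturbed, so I'm handing in.

```bash
python3 -c "
from workcell import ctrl
print(ctrl.close_job())"
```

```text
the job is handed in; nothing more can be done
None
```

The bench is set and the job is handed in at about 32 s; no verdict was reported. Both bottles and the glass are placed, the cover is on the glass, and the gripper is open and clear.

My last checks, all from the camera images:

| Item | Measured position (x, y) | Check |
|---|---|---|
| Red bottle | (0.601, -0.149) | About 81 mm out from its tap tip at (0.683, -0.152), about on the cask's line |
| Blue bottle | (0.607, 0.051) | About 81 mm out; its tap position was worked out from the bungs, about (0.688, 0.048) |
| Glass | (0.605, -0.050), measured before the cover went on | About 100 mm from each bottle |
| Cover | (0.605, -0.050), rim about 114 mm up | Within about 0.5 mm of the glass mouth's centre, slope about 0.03 rad |

- **Disagreement:** in the last pictures the side camera's fits of the cover and the blue cap were 5 to 9 mm off the wrist and scene cameras. The gripper partly blocked its view there. I relied on the other two for the cover, and on the scene camera and earlier side pictures for the blue bottle.
- **Blue tap:** I did not measure it from close up, because it was out of the final wrist view. The red tap, worked out the same way, matched its close measurement to within 1 mm.
- **Bystanders:** the jug, mallet and white bung look unmoved in the last side picture; I did not re-measure them.

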